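# Hang the tall side guide on the bottle conveyor

## Task

Set the bench conveyor up for tall bottles: take the taller of the two spare guide rails out of the wooden stand and hang it on the two headed studs in the groove on the conveyor's free side, the side away from the robot. Slide its slots sideways onto the studs, behind the heads, until they stop, and let it drop fully home in its notches, without forcing it, and let go. Leave the bottles and the other rail as they are.

Things in the scene. Friction and masses are not known exactly. Their poses are not given: they have to be found in the camera images.
- tall_rail: Taller spare guide rail, 0.4-0.65 kg, first standing in the stand: bar 200 mm long (y), x 3 to 21, z 74 to 106 mm, on two upright steel lugs, plates x -3 to 3, centred at y = -60 and +60, z -30 to 106 mm. Origin in the lugs' mid plane, midway between the two notch seats; x from the lugs to the bar (to the belt when hung), z up. While held its pose is not reported.
- bar_mid (a point): Centre of the tall rail's bar, where it is best gripped across its 18 mm thickness from above: at x = 12, y = 0, z = 90 mm in the rail's frame.
- notch_l (a point): Seat of the notch in the rail's +y lug (x 0, y 60, z 0 mm in the rail's frame); goes on the stud at +y. Slot of each lug, from the seat, same way round in both: an L. The run, z -15.5 to -3 mm, is open at the lug's +y edge; at its inner end, y -6.5 to 6.5, the notch rises from it to z = +5 mm. A 10 mm stud thus seats with its axis on this point, bearing on the notch's top.
- notch_r (a point): The same for the lug at -y (y = -60 mm); goes on the stud at -y. When hung, both notch seats are 62 mm above the bench.
- mouth_l (a point): Tip of the arm above the slot's mouth, on the +y lug: 34 mm to +y of notch_l and 3 mm below it (the arm's underside; its top is at +20 mm). The lip under the mouth is shorter: to y = +12 mm, z -30 to -15.5 mm from the seat. Closed edge at y = -18. With the arms lying on the studs the rail is 8 mm above home; it then slides to +y till the studs meet the slot ends and drops 8 mm.
- conveyor: Bench conveyor, fixed, aluminium sides, black belt; y -330 to 210, x 0 to 140 mm, side tops at z = 100, belt at 102 mm. Origin on the bench in the plane of the face that looks away from the robot; x across the belt, towards the robot, y along it, z up. The robot's side already has a tall rail (bar z 136 to 168 mm). A push-button box stands 36 mm out of the far face at y -290 to -220.
- groove_mid (a point): Middle of the clamping groove in the conveyor's face away from the robot, at y = 0, z = 62 mm, 4.5 mm out of the face. Two studs stand in the groove, 120 mm apart, clamped fast; the middle of the pair is anywhere within 20 mm of this point along y, to be found by touch or sight. Each: level pin, 10 mm diameter, 9 mm out of the face (-x), then a head, 20 mm diameter, 5 mm thick.
- stand: Plywood board 170 x 200 x 10 mm, fixed, with two notched wooden cross-blocks (top at 35 mm); grooves 8 mm wide, 25 mm deep along y at x = -40 and +40 mm. Origin under its centre. A rail stands in each, its origin 40 mm above the bench, axes as the stand's; lift it straight up 30 mm to clear it. Which groove has the tall rail varies.
- low_rail: The other spare rail in the stand: the same, but its bar's centre is only 55 mm above its origin. To be left there.
- bottle_a: Pale green frosted bottle, 58 mm diameter, 106 mm high, standing on the belt; origin under its centre. To be left standing, like all bottles.
- bottle_b: Another green bottle on the belt.
- bottle_c: Another green bottle on the belt, towards the conveyor's +y end.
- bottle_d: Green bottle standing on the bench.
- bottle_e: Black bottle of the same size standing on the bench.
Things that resemble listed ones, but are neither listed nor needed, are in the scene too. Leave any red look-alike of the tall_rail alone.

How it is judged:
At the end, for the whole second after the job is handed in: The tall rail hangs at rest, upright within 0.1 rad, on both studs, bar towards the belt: both notch seats at stud height (62 mm, within 2.5 mm), 1 to 8 mm out of the conveyor's face, behind the heads, and within 24 mm of 60 mm to either side of the groove's middle (x of notch_l in the frame of conveyor between -0.008 and -0.001 m and y of notch_l in the frame of conveyor between 0.036 and 0.084 m and z of notch_l in the frame of conveyor between 0.0595 and 0.0645 m and x of notch_r in the frame of conveyor between -0.008 and -0.001 m and y of notch_r in the frame of conveyor between -0.084 and -0.036 m and z of notch_r in the frame of conveyor between 0.0595 and 0.0645 m and angle between tall_rail's own z axis and vertical below 0.1 rad and linear speed of tall_rail below 0.02 m/s); the robot touches nothing.
It fails at once if the rail is forced against the conveyor (over 35 N) (contact force between tall_rail and conveyor above 35 N).
It fails at once if the other rail is taken out of the stand or shifted more than 20 mm (distance of low_rail from where it was at the start of the episode above 0.02 m).
It fails at once if a bottle is moved more than 20 mm or knocked over (distance of any of bottle_a, bottle_b, bottle_c, bottle_d, bottle_e from where it was at the start of the episode above 0.02 m or angle between any of bottle_a, bottle_b, bottle_c, bottle_d, bottle_e's own z axis and vertical above 0.4 rad).
It also fails if it takes over 61 s, if anything falls off the work surface, if the arm or the gripper's body presses on something with over 40 N, if the wrist force passes 120 N, or if a joint passes its speed limit or range.

## Robot

A 7-joint arm with a two-finger parallel gripper is mounted at the origin on the work surface. World frame = base frame: x ahead of the robot, y to its left, z up, the work surface at z = 0. Lengths are in m, angles in rad, forces in N, time in s.
With the tool pointing down it reaches from about 0.425 to 1.025 m from the base axis. Payload 9.4 kg.
Tool frame: the origin (TCP) lies on the centre line of the jaws, within the pads' length; the fingertips stand 17 mm ahead of it and the grasp point (between the pads) lies 2 mm behind it; z points along the fingers, y is the line along which they close (so a half turn about z gives the same grasp; the last joint's range is limited). The gripper opens to 85 mm and grips with 20 to 120 N. Pads are 22 mm wide; open, the fingers measure 114 mm over their backs; the gripper's body (76 mm by 85 mm) begins 54 mm behind the grasp point. The pads swing forward as they close: fully open they stand 13 mm farther back than shut.
Start: joints at [-0.077, 0.599, -0.003, 1.599, 0.002, 0.943, -0.08], TCP at [0.725, -0, 0.248] pointing down, gripper open.
Joint ranges: [-2.57, 2.57], [-0.35, 1.97], [-1.29, 1.29], [0.11, 2.56], [-1.05, 4.19], [0.11, 1.86], [-2.63, 2.63]. Speed limits (rad/s): [2.22, 2.22, 3.01, 3.01, 3.14, 3.14, 3.14].

## Interface

Orientations are given as a rotation vector (axis times angle).
In Python, from rig import robot gives the robot as it stands.
- The arm moves only by the shell command python3 -m jog 'ROWS' [OPENING] [FORCE]. ROWS is text: rows parted by semicolons, each of 4 numbers parted by spaces: the shift along the world's x, y, z in cm, then the turn about the world's z in degrees. In form: dx dy dz twist; .... A call has exactly 10 rows; each row shifts and turns the commanded pose from where the row before left it; what a row does not reach is not made up. A row lasts 1/12 s, in which the tool goes at most 41.7 mm and 7.16 degrees, less where a joint would pass 70% of its speed; a pose out of reach is approached as far as the arm can. A call with a gripper value outside its range is refused whole. OPENING is the gripper command: -1 is shut, 1 is fully open, values between are in proportion, set as the call begins (- or left out, the last holds). The fingers move at their own pace and stop on an object; FORCE is the grip in N (left out, the last holds). Time passes only in rows, so rows that do not move let the fingers close, or fill a call up. It gives the time, the measured TCP pose, the force, the opening and the grip force at its end, in the units of the state.
- robot.sense(): the state, without advancing time (a new reading comes with each control period).
- robot.snapshot(name): name is "scene" or "side" or "wrist"; returns (picture, depth): 400x640x3 uint8, red, green, blue; 400x640 float32, m along the optical axis (not along the pixel's ray), 0 where there is no reading.
- robot.calibration(name): a dict with "fx", "fy", "cx", "cy" (pixels), "eye" and "attitude" of the camera in the world; the wrist camera has in their place "mount" (4x4, takes a point from camera to tool coordinates, whose origin is the TCP and whose axes are the flange's). Camera axes: x right, y down, z forward; pixel columns grow to the right and rows downward; lengths in m; the calibration is good to about 2 mm. A picture is of the moment at which its call begins: read the wrist's pose just before it. calibration takes no time and is no camera call.
- robot.close_job(): hands the job in; it is judged then, once.
The state is a dict: "time": time; "joint_pos": joint angles; "dq": joint speeds; "joint_torque": joint torques, N m; "eef_pos": TCP position; "tcp_rot": TCP orientation; "ft_force": force on the tool from outside, world axes, zero at the start; "wrist_torque": the same for the moment, N m; "width": finger opening in m; "grasp_force": force on a finger pad.
Only numpy, scipy, OpenCV 4.12 (cv2) and the standard library are available. Lean on these libraries where they do the work, as an engineer would, in place of code of your own. Each camera call takes 0.05 s, during which the arm holds its last target. There are 200 camera calls.

## Working session

There is one attempt and no reset: what is moved stays moved. The work goes in short steps, Python scripts to look and compute and a shell command to move; the robot and the scene stay as the last step left them, time stands still between calls to the robot, and variables do not carry over. Pictures are saved under pics/ and viewed, at most 10 in all, crops included, and the job is handed in when it is done.

```bash
mkdir -p pics; ls
cat > h.py <<'E'
import numpy as np,cv2
from rig import robot
from scipy.spatial.transform import Rotation as R
def snap(n):
    s=robot.sense(); im,d=robot.snapshot(n); c=robot.calibration(n)
    if 'mount' in c:
        T=np.eye(4);T[:3,:3]=R.from_rotvec(s['tcp_rot']).as_matrix();T[:3,3]=s['eef_pos'];T=T@np.array(c['mount'])
    else:
        T=np.eye(4);a=np.array(c['attitude']);T[:3,:3]=a if a.shape==(3,3) else R.from_rotvec(a).as_matrix();T[:3,3]=c['eye']
    v,u=np.indices(d.shape)
    P=np.stack([(u-c['cx'])/c['fx']*d,(v-c['cy'])/c['fy']*d,d],-1)@T[:3,:3].T+T[:3,3]
    P[d==0]=np.nan
    return im,d,P,T,c
def save(f,im): cv2.imwrite(f,im[...,::-1])
E
python3 - <<'E'
from h import *
for n in('scene','side','wrist'):
    im,d,P,T,c=snap(n);save(f'pics/{n}0.png',im);np.savez(f'{n}0.npz',im=im,P=P,T=T)
    print(n,c)
print(robot.sense())
E
```

```text
pics
scene {'fx': 506.38270314924506, 'fy': 506.38270314924506, 'cx': 316.2684913599305, 'cy': 194.3969866109929, 'eye': array([1.43902691, 0.98897147, 1.02295233]), 'attitude': array([-0.98667202, -2.29675654,  1.20025981])}
side {'fx': 459.71601161820604, 'fy': 459.71601161820604, 'cx': 312.08596731918954, 'cy': 205.53458882424485, 'eye': array([ 0.48270221, -1.05904281,  0.90927352]), 'attitude': array([-2.1801346 , -0.03131575,  0.00677815])}
wrist {'fx': 356.3692233274248, 'fy': 356.3692233274248, 'cx': 324.7341217072752, 'cy': 198.5499392696281, 'mount': array([[-2.38418352e-04, -9.62100750e-01, -2.72694131e-01,
         6.94024165e-02],
       [ 9.99999912e-01, -1.35350065e-04, -3.96773966e-04,
        -6.20316072e-04],
       [ 3.44827362e-04, -2.72694202e-01,  9.62100698e-01,
        -1.24708484e-01],
       [ 0.00000000e+00,  0.00000000e+00,  0.00000000e+00,
         1.00000000e+00]])}
{'time': 0.15, 'joint_pos': array([-0.07671064,  0.59997255, -0.0025411 ,  1.59995117,  0.00180159,
        0.94287888, -0.07984148]), 'dq': array([-0.00045904, -0.0031422 ,  0.00093159, -0.00238611,  0.00065602,
       -0.0025989 , -0.00188489]), 'joint_torque': array([ 2.03994307e-03, -7.76993966e+01,  1.56661626e+00, -2.58236039e+01,
        1.25704729e-02,  6.78423472e-03, -1.49589243e-05]), 'eef_pos': array([7.24667943e-01, 5.86887031e-07, 2.47591009e-01]), 'tcp_rot': array([-2.22086977e+00, -2.22092876e+00,  1.46609640e-03]), 'ft_force': array([-0.03248602, -0.69938106,  0.41952578]), 'wrist_torque': array([-0.02718997,  0.0421776 , -0.03968322]), 'grasp_force': 0.0, 'width': 0.0856835672545086}
```

View pics/scene0.png

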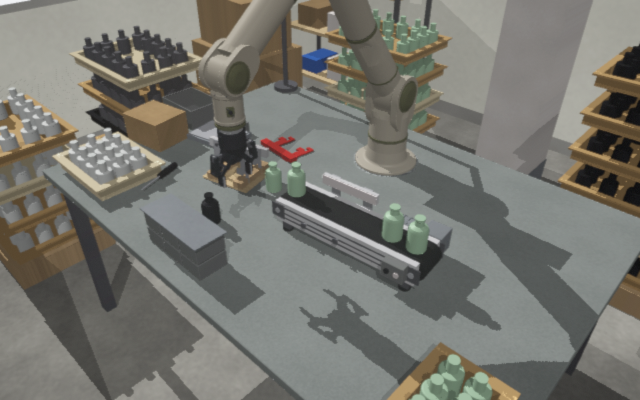

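View pics/side0.png

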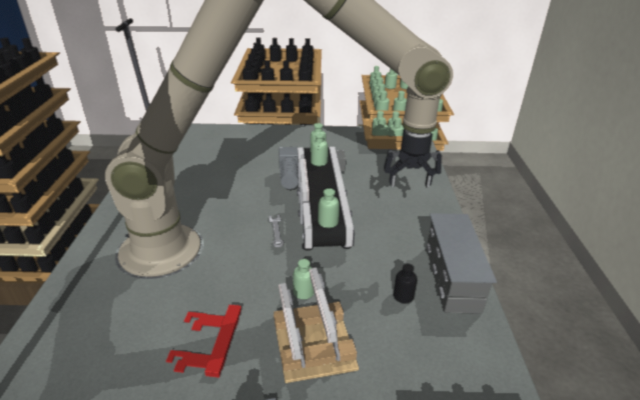

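Scene picture: the conveyor spans (275,210) to (445,245), its free face with the groove looks to the camera, and a red look-alike lies at (287,150). Side picture: the stand is at (315,340) with two grey rails, at (289,320) and (325,315). The red one at (210,340) lies on the bench and is to be ignored. Next I measure heights.

Run:
```python
from h import *
z=np.load('side0.npz');P=z['P'];im=z['im']
z2=np.load('scene0.npz');
def top(P,im,x0,x1,y0,y1,s):
    H=np.zeros((int((x1-x0)*s),int((y1-y0)*s)))
    return H
# crop side stand x3
c=im[255:390,255:400];save('pics/stand.png',cv2.resize(c,None,fx=4,fy=4,interpolation=cv2.INTER_CUBIC))
for v in range(265,375,10):
    print(v,[ (u,*np.round(P[v,u]*1000).astype(int)) for u in range(276,352,6) if np.isfinite(P[v,u,2]) and P[v,u,2]>0.05])
Q=z2['P'];I=z2['im']
for v in range(185,280,8):
    print(v,[ (u,*np.round(Q[v,u]*1000).astype(int)) for u in range(270,460,14) if np.isfinite(Q[v,u,2]) and Q[v,u,2]>0.03])
```

```text
265 [(300, np.int64(435), np.int64(-177), np.int64(106)), (306, np.int64(450), np.int64(-173), np.int64(103))]
275 [(294, np.int64(419), np.int64(-175), np.int64(68)), (300, np.int64(435), np.int64(-184), np.int64(78)), (306, np.int64(451), np.int64(-181), np.int64(75)), (312, np.int64(468), np.int64(-254), np.int64(145)), (318, np.int64(482), np.int64(-252), np.int64(144))]
285 [(282, np.int64(395), np.int64(-255), np.int64(110)), (300, np.int64(435), np.int64(-195), np.int64(52)), (306, np.int64(451), np.int64(-194), np.int64(51)), (318, np.int64(482), np.int64(-287), np.int64(145))]
295 [(282, np.int64(397), np.int64(-287), np.int64(109)), (288, np.int64(412), np.int64(-287), np.int64(110)), (318, np.int64(483), np.int64(-316), np.int64(142)), (324, np.int64(496), np.int64(-319), np.int64(145))]
305 [(288, np.int64(414), np.int64(-320), np.int64(111)), (318, np.int64(483), np.int64(-324), np.int64(118)), (324, np.int64(497), np.int64(-348), np.int64(144))]
315 [(288, np.int64(416), np.int64(-347), np.int64(108)), (294, np.int64(426), np.int64(-302), np.int64(58)), (324, np.int64(4
[... 4572 characters left out ...]
int64(350), np.int64(52)), (382, np.int64(545), np.int64(394), np.int64(76)), (396, np.int64(537), np.int64(434), np.int64(95)), (410, np.int64(515), np.int64(464), np.int64(100)), (424, np.int64(485), np.int64(490), np.int64(96)), (438, np.int64(434), np.int64(506), np.int64(73))]
265 [(382, np.int64(573), np.int64(415), np.int64(77)), (396, np.int64(561), np.int64(452), np.int64(93)), (410, np.int64(535), np.int64(479), np.int64(93)), (424, np.int64(507), np.int64(505), np.int64(91))]
273 [(382, np.int64(573), np.int64(418), np.int64(50)), (396, np.int64(572), np.int64(462), np.int64(78)), (410, np.int64(541), np.int64(486), np.int64(72)), (424, np.int64(512), np.int64(511), np.int64(69))]
```

View pics/stand.png

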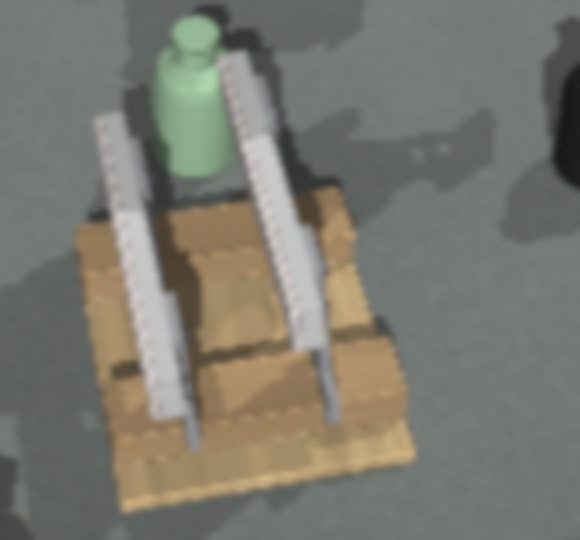

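Two candidates in the stand: left rail (289,320), bar top at z = 110 mm, and right rail (325,315), bar top at z = 145 mm. The expected tall top is 40+106 = 146 mm, so the right one is the tall rail. The crop confirms it is grey, with its lugs on its +x-world side. Next I fit rail, face and bottle poses.

```bash
python3 - <<'E'
from h import *
S=np.load('side0.npz');A=S['P'];C=np.load('scene0.npz')['P']
def pts(P,v0,v1,u0,u1,zl,zh):
    q=P[v0:v1,u0:u1].reshape(-1,3);return q[np.isfinite(q[:,2])&(q[:,2]>zl)&(q[:,2]<zh)]
def rect(q): 
    r=cv2.minAreaRect((q[:,:2]*1000).astype(np.float32));return [np.round(np.array(x),1) for x in r],np.median(q[:,2]),len(q)
t=pts(A,260,350,305,345,.139,.150);print('tall',rect(t))
t2=pts(A,260,370,275,305,.105,.116);print('low',rect(t2))
for q in(t,t2):
    m=q.mean(0);w=np.linalg.svd((q-m)[:,:2])[2][0];print(m,np.degrees(np.arctan2(w[0],w[1])),np.ptp((q-m)[:,:2]@w))
# conveyor far face
q=pts(C,205,275,280,395,.025,.09);q=q[(q[:,1]>.06)&(q[:,1]<.38)]
k=np.polyfit(q[:,1],q[:,0],1)
for _ in range(8):
    r=q[:,0]-np.polyval(k,q[:,1]);q=q[abs(r)<max(.004,1.5*r.std())];k=np.polyfit(q[:,1],q[:,0],1)
print('face',k,len(q),r.std())
# tops of everything in bottles
for n,P in(('side',A),('scene',C)):
    q=P.reshape(-1,3);q=q[np.isfinite(q[:,2])&(q[:,2]>.19)&(q[:,2]<.215)&(q[:,0]<.65)&(q[:,0]>.3)]
    import collections
    print(n,[(k,v) for k,v in collections.Counter(map(tuple,np.round(q[:,:2]/.03).astype(int).tolist())).most_common(12)])
b=pts(A,205,310,425,495,.02,.5);print('box',b.min(0),b.max(0))
b=pts(A,262,302,390,418,.02,.5);print('black',np.median(b,0),b.max(0))
E
python3 -c "
import cv2;a=cv2.imread('pics/scene0.png')[160:290,255:455];cv2.imwrite('pics/conv.png',cv2.resize(a,None,fx=4,fy=4,interpolation=2))"
```

```text
tall ([array([ 493.6, -325.7]), array([ 24.8, 204.4]), np.float64(13.1)], np.float64(0.1435892956353496), 619)
low ([array([ 416.9, -301.8]), array([ 58.7, 287.2]), np.float64(0.4)], np.float64(0.10891023950619694), 629)
[ 0.49358375 -0.33383042  0.14359136] 167.04646937738954 0.20444794167019625
[ 0.42016822 -0.34852269  0.10885895] 171.25776713703902 0.2829863480686259
face [-0.09339797  0.58082163] 1328 0.0018071709004067553
side [((17, 0), 60), ((16, 12), 47), ((16, 15), 35), ((17, 1), 29), ((11, 69), 17), ((13, 69), 15), ((15, 15), 14), ((14, 69), 13), ((16, 13), 11), ((16, 69), 10), ((12, 69), 9), ((15, 69), 7)]
scene [((16, 15), 80), ((17, 1), 61), ((16, 13), 54), ((16, 12), 36), ((14, -78), 17), ((13, -78), 16), ((16, -79), 16), ((11, -78), 14), ((17, -78), 14), ((12, -79), 13), ((12, -78), 12), ((15, -79), 12)]
box [ 0.80307877 -0.2436583   0.02001645] [0.9161832  0.04335013 0.12920326]
black [ 0.70953789 -0.18989542  0.06967881] [ 0.74151536 -0.15494748  0.10815606]
```

View pics/conv.png

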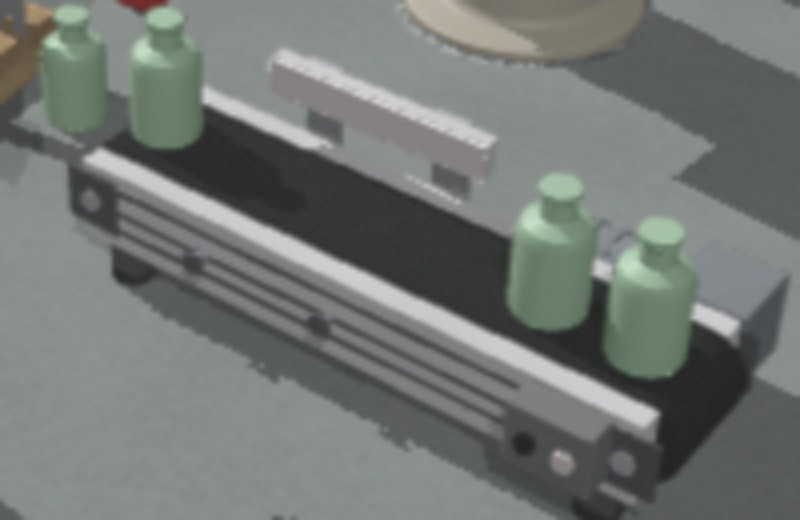

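Conveyor crop: the stud heads are the dark discs at crop (193,265) and (318,323), i.e. scene pixels (303,226) and (334,241). The button box is at crop (550,450), and bottles stand at both ends of the belt, with the middle free. I move the wrist camera over the studs for precision.

```bash
python3 -m jog '-3 3 0 0;-3 3 0 0;-3 3 0 0;-3 3 0 0;0 1 0 0;0 0 0 0;0 0 0 0;0 0 0 0;0 0 0 0;0 0 0 0'
python3 - <<'E'
from h import *
im,d,P,T,c=snap('wrist');save('pics/wrist1.png',im);np.savez('wrist1.npz',im=im,P=P,T=T)
E
```

```text
time: 0.98
eef_pos: [0.6078, 0.1263, 0.248]
tcp_rot: [2.224, 2.219, -0.001]
ft_force: [-0.6, -0.2, 0.1]
width: 0.0853
grasp_force: 0.0
```

View pics/wrist1.png

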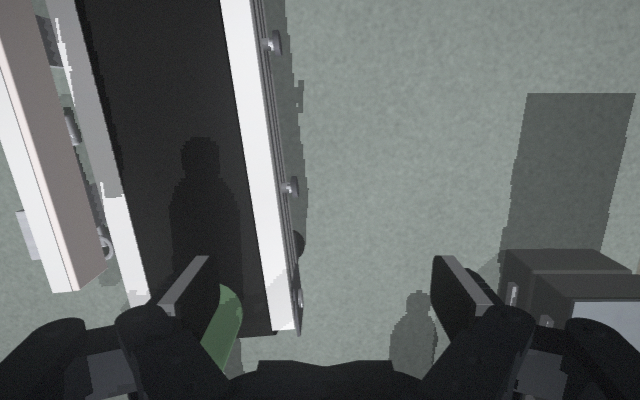

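Wrist view: stud heads at about (277,42) and (293,187), seen from above beside the white side top. I enlarge both to measure.

Run:
```python
from h import *
z=np.load('wrist1.npz');im=z['im'];P=z['P']
a=im[22:62,255:295];b=im[167:207,268:308]
save('pics/heads.png',cv2.resize(np.hstack([a,b]),None,fx=10,fy=10,interpolation=cv2.INTER_NEAREST))
for v,us in((38,range(258,288,2)),(43,range(258,288,2)),(48,range(258,288,2)),(182,range(272,304,2)),(188,range(272,304,2))):
    print(v,[(u,*(P[v,u]*1000).round().astype(int).tolist()) for u in us if np.isfinite(P[v,u,2])])
# face top outer edge: 95<z<103, max x per row
q=[]
for v in range(70,320,5):
    w=P[v];m=np.isfinite(w[:,2])&(w[:,2]>.092)&(w[:,2]<.104)&(w[:,0]>.5)
    if m.any(): i=np.where(m)[0].max(); q.append([v,i,*P[v,i]])
q=np.array(q);print(np.polyfit(q[:,3],q[:,2],1));print((q[::8,2:]*1000).round(1))
```

```text
38 [(258, 557, 239, 83), (260, 557, 241, 70), (262, 557, 242, 63), (264, 559, 242, 63), (266, 561, 241, 65), (268, 562, 241, 65), (270, 564, 241, 64), (272, 566, 241, 69), (274, 568, 240, 72), (276, 569, 241, 70), (278, 571, 241, 70), (280, 570, 243, 54), (282, 566, 251, 0), (284, 568, 251, 1), (286, 570, 251, 0)]
43 [(258, 558, 235, 86), (260, 557, 236, 74), (262, 557, 238, 66), (264, 559, 237, 66), (266, 561, 237, 67), (268, 562, 238, 66), (270, 564, 237, 67), (272, 565, 237, 66), (274, 567, 237, 70), (276, 569, 237, 71), (278, 571, 237, 70), (280, 571, 238, 60), (282, 566, 247, -1), (284, 568, 247, -1), (286, 570, 247, -3)]
48 [(258, 558, 231, 87), (260, 558, 232, 80), (262, 557, 234, 68), (264, 559, 234, 65), (266, 560, 234, 66), (268, 562, 234, 65), (270, 563, 234, 64), (272, 565, 234, 64), (274, 567, 233, 69), (276, 569, 233, 70), (278, 570, 233, 70), (280, 571, 234, 65), (282, 566, 242, -1), (284, 568, 242, -1), (286, 570, 242, -2)]
182 [(272, 566, 132, 99), (274, 567, 131, 98), (276, 567, 129, 88), (278, 568, 127, 79), (280, 568, 124, 67), (282, 569, 123, 60), (284, 570, 123, 61), (286, 572, 123, 62), (288, 574, 123, 63), (290, 576, 123, 62), (292, 578, 125, 69), (294, 580, 125, 70), (296, 582, 124, 65), (298, 578, 108, -2), (300, 580, 108, -1), (302, 583, 108, 0)]
188 [(272, 565, 127, 99), (274, 567, 127, 98), (276, 567, 125, 92), (278, 568, 123, 83), (280, 568, 120, 70), (282, 569, 119, 67), (284, 571, 118, 66), (286, 573, 119, 66), (288, 574, 118, 66), (290, 576, 119, 66), (292, 578, 120, 71), (294, 580, 119, 70), (296, 582, 120, 70), (298, 582, 115, 54), (300, 580, 102, -1), (302, 582, 102, 0)]
[-0.88840099  0.70448801]
[[558.9 215.3  94.9]
 [561.9 186.7  94.1]
 [564.7 156.7  96.9]
 [567.6 123.8  93.7]
 [570.7  89.9  95.2]
 [574.4  52.8  94.1]
 [809.   18.8 103. ]]
```

View pics/heads.png

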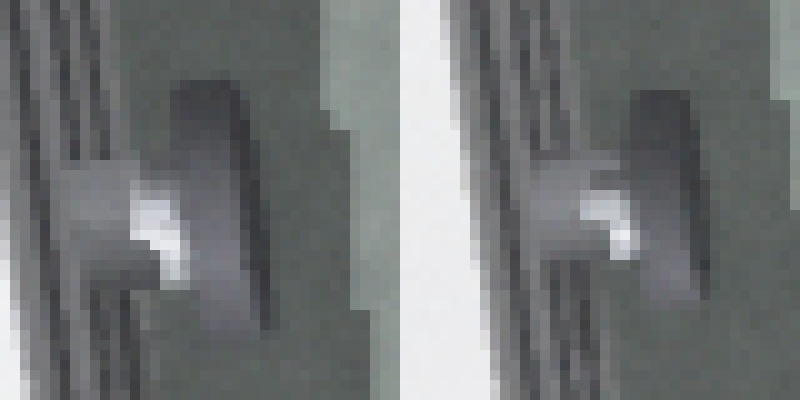

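Heads crop: pin and head are clear in both. The head centres lie at about (276,42) and (294,187), giving world (0.5695,0.2375) and (0.580,0.120). The face yaw is about 5.4° and the lug-plane midpoint target is about (0.5675,0.1785). Now I go over the tall rail.

```bash
python3 -m jog '0 -2 2 0;-1 -4 0 2;-1 -4 0 2;-1 -4 0 2;-1 -4 0 2;-1 -4 0 2;-1 -4 0 2;-1 -4 0 1;-1 -4 0 0;-1 -4 0 0' && python3 -m jog '-1 -3 0 0;-1 -2 0 0;-1 -1 0 0;0 -1 0 0;0 0 0 0;0 0 0 0;0 0 0 0;0 0 0 0;0 0 0 0;0 0 0 0'
python3 - <<'E'
from h import *
im,d,P,T,c=snap('wrist');save('pics/wrist2.png',im);np.savez('wrist2.npz',im=im,P=P,T=T)
m=(P[...,2]>.138)&(P[...,2]<.152)&(P[...,0]<.6)&(P[...,0]>.4)
m=m.astype(np.uint8);n,l,s,cc=cv2.connectedComponentsWithStats(m)
i=1+s[1:,4].argmax();q=P[l==i];print(s[i],len(q),cv2.minAreaRect((q[:,:2]*1000).astype(np.float32)),np.median(q[:,2]))
for y in np.arange(-.42,-.2,.02):
    w=q[abs(q[:,1]-y)<.002]
    if len(w):print(round(y,3),w[:,0].min().round(4),w[:,0].max().round(4),len(w))
E
```

```text
time: 1.87
eef_pos: [0.5162, -0.2548, 0.2684]
tcp_rot: [1.957, 2.457, 0.0]
ft_force: [0.7, 0.5, 0.9]
width: 0.0856
grasp_force: 0.0
time: 2.7
eef_pos: [0.4876, -0.3213, 0.2683]
tcp_rot: [-1.954, -2.46, -0.0]
ft_force: [-0.6, 0.4, -1.1]
width: 0.0854
grasp_force: 0.0
[ 314   56   36  266 7356] 7356 ((492.6395263671875, -324.5094299316406), (24.36859893798828, 200.23045349121094), 12.913747787475586) 0.14377344410185955
-0.42 0.5022 0.5198 85
-0.4 0.4978 0.5163 97
-0.38 0.4933 0.5183 147
-0.36 0.488 0.5065 118
-0.34 0.4835 0.5025 131
-0.32 0.479 0.4977 133
-0.3 0.4745 0.4935 149
-0.28 0.47 0.4935 168
-0.26 0.4656 0.49 218
-0.24 0.461 0.4796 174
```

View pics/wrist2.png

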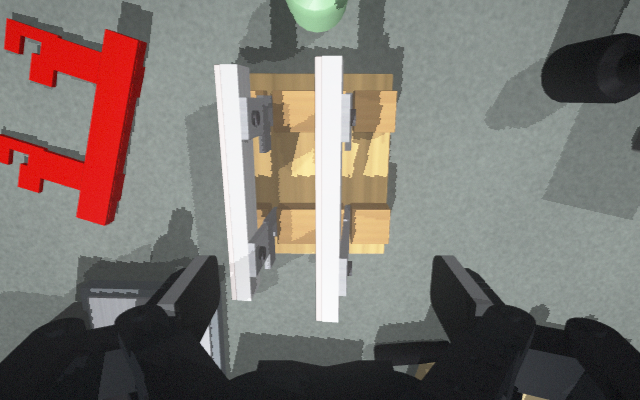

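Wrist view: the tall rail's bar (white) runs (328,57)–(327,320), the low rail lies left at (235,180) and the red decoy further left. The bar centre is at (0.4897,-0.325), yaw 12.9°. I descend with the gripper half open, then grip.

```bash
python3 -m jog '0.2 -0.4 0 0;0 0 0 0;0 0 -2 0;0 0 -2.5 0;0 0 -2.5 0;0 0 -2.5 0;0 0 -2.5 0;0 0 -2 0;0 0 0 0;0 0 0 0' -0.1 && python3 -m jog '0 0 0 0;0 0 0 0;0 0 0 0;0 0 0 0;0 0 0 0;0 0 0 0;0 0 0 0;0 0 0 0;0 0 0 0;0 0 0 0' -1 60
```

```text
time: 3.58
eef_pos: [0.4888, -0.3261, 0.1277]
tcp_rot: [-1.955, -2.457, 0.001]
ft_force: [-0.1, 0.2, -0.1]
width: 0.0383
grasp_force: 0.0
time: 4.42
eef_pos: [0.4927, -0.3261, 0.1304]
tcp_rot: [1.95, 2.455, 0.005]
ft_force: [6.7, 2.9, -3.0]
width: 0.0178
grasp_force: 59.0
```

```bash
python3 -m jog '0 0 0.5 0;0 0 0.5 0;0 0 1 0;0 0 1 0;0 0 1.5 0;0 0 3 0;0 0 3 0;0 0 3 0;0 0 3 0;0 0 3 0' - 100 && python3 -m jog '1 0 1 0;2 0 0 0;3 0 0 0;3 0 0 -1;3 0 0 -1;3 1 0 -1;1 3 0 -1;0 4 0 -1;0 4 0 -1;0 4 0 -1.5'
```

```text
time: 5.25
eef_pos: [0.4883, -0.3258, 0.3257]
tcp_rot: [1.956, 2.458, -0.0]
ft_force: [0.7, -0.5, -6.7]
width: 0.0168
grasp_force: 98.8
time: 6.08
eef_pos: [0.6483, -0.1645, 0.3335]
tcp_rot: [-2.113, -2.323, 0.001]
ft_force: [0.9, 0.5, -6.1]
width: 0.0168
grasp_force: 99.7
```

```bash
python3 -m jog '0 4 0 0;0 4 0 0;0 4 0 0;0 4 0 0;0 4 0 0;0 4 0 0;0 4 0 0;-1 4 0 0;-1 4 0 0;-1 2 0 0' && python3 -m jog '-1 1 -1 0;-1 0 -1 0;0 0 -1 0;0 0 -1 0;0 0 0 0;0 0 0 0;0 0 0 0;0 0 0 0;0 0 0 0;0 0 0 0'
python3 - <<'E'
from h import *
im,d,P,T,c=snap('wrist');save('pics/wrist3.png',im);np.savez('wrist3.npz',im=im,P=P,T=T)
im,d,P,T,c=snap('scene');save('pics/s3.png',im);np.savez('scene3.npz',im=im,P=P,T=T)
E
```

```text
time: 6.92
eef_pos: [0.6169, 0.2202, 0.3338]
tcp_rot: [-2.104, -2.329, -0.003]
ft_force: [-0.9, 1.2, -5.4]
width: 0.0163
grasp_force: 99.6
time: 7.75
eef_pos: [0.5995, 0.2237, 0.2937]
tcp_rot: [2.113, 2.325, 0.001]
ft_force: [-0.3, 0.7, -5.8]
width: 0.0165
grasp_force: 99.3
```

View pics/wrist3.png

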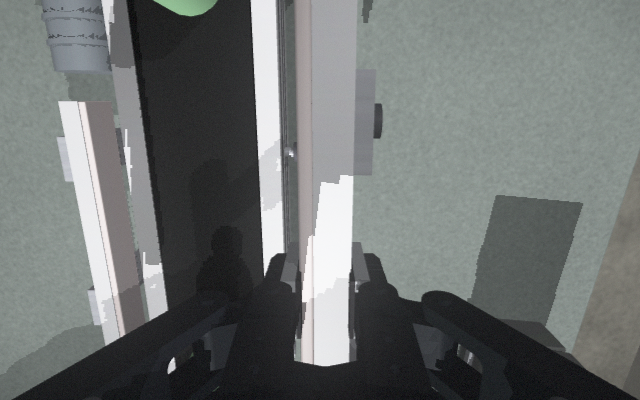

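The rail is held. The bar is at columns 300–355, one lug shows right of it at (365,120), and a stud head is at (291,152) to its left. I measure the bar in hand: yaw, lateral offset, tilt and lug plane.

Run:
```python
from h import *
a=np.radians(5.4);ex=np.array([-np.cos(a),-np.sin(a)]);ey=np.array([np.sin(a),-np.cos(a)])  # conveyor axes in world
tcp=np.array([.5995,.2237])
for n in('wrist3','scene3'):
    P=np.load(n+'.npz')['P'];X=(P[...,:2]-tcp)@ex;Y=(P[...,:2]-tcp)@ey;Z=P[...,2]
    m=(abs(X)<.05)&(abs(Y)<.13)&(Z>.17)&(Z<.325)&(abs(Y)>.035)
    X,Y,Z=X[m]*1e3,Y[m]*1e3,Z[m]*1e3
    print(n,m.sum(),'Y',np.percentile(Y,[.3,99.7]).round(1),'Z',np.percentile(Z,[1,50,99]).round(1))
    for y in range(-100,101,10):
        w=abs(Y-y)<3
        if w.sum()>10:
            t=Z[w].max(); top=w&(Z>305-12)
            lo=w&(Z<300)
            print(y,w.sum(),'X',X[w].min().round(1),X[w].max().round(1),'top',np.percentile(Z[w],[5,50,95]).round(1), 'X bar', (np.percentile(X[top],[3,97]).round(1) if top.sum()>8 else ''))
P=np.load('wrist3.npz')['P']
v=120
for v in (90,130,160):print(v,[(u,*(P[v,u]*1000).round().tolist()) for u in range(276,392,4) if P[v,u,2]>.02])
```

```text
wrist3 14687 Y [-95.9  42.5] Z [286.1 306.5 308. ]
-90 1442 X -8.2 9.8 top [305.3 306.5 307.6] X bar [-7.7  9.2]
-80 1394 X -14.1 9.7 top [305.3 306.5 307.6] X bar [-10.    9.2]
-70 1668 X -18.4 9.9 top [305.3 306.5 307.6] X bar [-13.6   8.9]
-60 1672 X -18.5 9.9 top [296.5 306.5 307.5] X bar [-17.4   9. ]
-50 1415 X -14.2 9.6 top [305.5 306.5 307.6] X bar [-13.4   8.9]
-40 979 X -8.3 9.9 top [305.3 306.5 307.4] X bar [-7.8  9.1]
40 150 X -13.7 -10.0 top [272.6 279.6 286. ] X bar 
scene3 1314 Y [-103.4   95.7] Z [172.9 267.  306.7]
-100 52 X -12.1 11.7 top [275.  293.  305.5] X bar [-10.9   9.9]
-90 30 X -11.6 10.5 top [280.  299.7 306.1] X bar [-11.4   9.1]
-80 96 X -21.5 6.5 top [179.5 250.9 304.4] X bar [-16.1   5. ]
-70 92 X -22.4 6.2 top [179.5 257.5 305.9] X bar [-16.3   4.4]
-60 86 X -19.9 7.4 top [181.6 256.1 305.1] X bar [-18.2   5.9]
-50 79 X -21.1 11.3 top [181.9 261.2 305.1] X bar [-15.2   9.5]
-40 42 X -20.3 7.2 top [200.4 285.8 304.6] X bar [-12.3   5.8]
40 79 X -21.6 -5.9 top [177.7 249.2 300.9] X bar [-18.1  -7. ]
50 64 X -21.0 -4.7 top [181.7 246.3 304.5] X bar [-18.
[... 1548 characters left out ...]
(376, 611.0, 284.0, 294.0), (380, 612.0, 284.0, 296.0)]
160 [(276, 554.0, 235.0, 99.0), (280, 557.0, 235.0, 100.0), (284, 558.0, 230.0, 68.0), (288, 558.0, 223.0, 29.0), (296, 570.0, 231.0, 68.0), (300, 586.0, 273.0, 306.0), (304, 587.0, 273.0, 305.0), (308, 589.0, 273.0, 306.0), (312, 590.0, 274.0, 307.0), (316, 591.0, 274.0, 306.0), (320, 593.0, 274.0, 307.0), (324, 594.0, 274.0, 306.0), (328, 595.0, 274.0, 307.0), (332, 596.0, 274.0, 307.0), (336, 598.0, 274.0, 307.0), (340, 599.0, 274.0, 306.0), (344, 600.0, 275.0, 307.0), (348, 601.0, 275.0, 307.0), (352, 603.0, 275.0, 306.0), (356, 604.0, 275.0, 307.0), (360, 605.0, 275.0, 307.0), (364, 606.0, 275.0, 308.0), (368, 608.0, 275.0, 307.0)]
```

```bash
python3 -m jog '-1.5 0 0 0;-1.5 0 0 0;-1.4 0 0 0;0 0 0 0;0 0 -2 0;0 0 -3 0;0 0 -3 0;0 0 -3 0;0 0 -1.5 0;0 0 0 0' && python3 -m jog '0 0 0 0;0 0 0 0;0 0 0 0;0 0 0 0;0 0 0 0;0 0 0 0;0 0 0 0;0 0 0 0;0 0 0 0;0 0 0 0'
python3 - <<'E'
from h import *
for _ in range(1):
    s=robot.sense();print(s['eef_pos'],s['ft_force'],s['wrist_torque'])
E
```

```text
time: 8.68
eef_pos: [0.5539, 0.2231, 0.1649]
tcp_rot: [-2.111, -2.324, 0.008]
ft_force: [-0.8, -0.9, -6.0]
width: 0.0165
grasp_force: 99.3
time: 9.52
eef_pos: [0.5552, 0.2239, 0.1683]
tcp_rot: [2.112, 2.326, -0.0]
ft_force: [0.5, -0.6, -5.9]
width: 0.0165
grasp_force: 99.4
[0.55515214 0.22387339 0.16828619] [ 0.53955812 -0.64781179 -5.90800772] [0.03082484 0.03783934 0.00249546]
```

```bash
python3 -m jog '-0.1 0 0 0;-0.1 0 0 0;-0.1 0 0 0;0 0 0 0;0 0 0 0;0 0 0 0;0 0 0 0;0 0 0 0;0 0 0 0;0 0 0 0';  python3 -m jog '-0.1 0 0 0;-0.1 0 0 0;0 0 0 0;0 0 0 0;0 0 0 0;0 0 0 0;0 0 0 0;0 0 0 0;0 0 0 0;0 0 0 0'; python3 -c "
from h import *
s=robot.sense();print(s['eef_pos'],s['ft_force'],s['wrist_torque'])"
```

```text
time: 10.35
eef_pos: [0.5522, 0.2238, 0.1683]
tcp_rot: [2.112, 2.325, -0.0]
ft_force: [0.7, -0.1, -6.1]
width: 0.0166
grasp_force: 99.4
time: 11.18
eef_pos: [0.5501, 0.2238, 0.1682]
tcp_rot: [-2.112, -2.325, 0.0]
ft_force: [-0.1, 0.3, -5.5]
width: 0.0163
grasp_force: 99.4
[0.55013605 0.22379995 0.16823768] [-0.10445279  0.31918742 -5.46840773] [ 0.03028968  0.03858636 -0.0039516 ]
```

```bash
for i in 1; do python3 -m jog '-0.1 0 0 0;0 0 0 0;0 0 0 0;0 0 0 0;0 0 0 0;-0.1 0 0 0;0 0 0 0;0 0 0 0;0 0 0 0;0 0 0 0'; done;  python3 -c "
from h import *
s=robot.sense();print(s['eef_pos'],s['ft_force'],s['wrist_torque'])"
```

```text
time: 12.02
eef_pos: [0.5485, 0.2239, 0.1684]
tcp_rot: [2.112, 2.325, 0.001]
ft_force: [3.0, 0.6, -6.4]
width: 0.0167
grasp_force: 99.7
[0.54854885 0.22386092 0.168367  ] [ 3.0028702   0.57840098 -6.40999812] [-0.03631715 -0.65323    -0.05984205]
```

```bash
python3 -m jog '0.2 0 0 0;0 0 0 0;0.05 -0.5 0 0;0.05 -0.5 0 0;0.05 -0.5 0 0;0.05 -0.5 0 0;0.03 -0.5 0 0;0 0 0 0;0 0 0 0;0 0 0 0';  python3 -c "
from h import *
s=robot.sense();print(s['eef_pos'],s['ft_force'],s['wrist_torque'])"
```

```text
time: 12.85
eef_pos: [0.5524, 0.199, 0.1683]
tcp_rot: [-2.112, -2.325, -0.0]
ft_force: [0.2, 0.9, -6.4]
width: 0.0165
grasp_force: 99.7
[0.55244732 0.19903606 0.16831749] [ 0.19359818  0.85439977 -6.4338403 ] [ 0.01870164  0.0476277  -0.00500237]
```

```bash
python3 -m jog '0 0 -0.1 0;0 0 -0.1 0;0 0 -0.1 0;0 0 -0.1 0;0 0 -0.1 0;0 0 0 0;0 0 0 0;0 0 0 0;0 0 0 0;0 0 0 0';  python3 -c "
from h import *
s=robot.sense();print(s['eef_pos'],s['ft_force'],s['wrist_torque'])"; python3 -m jog '0 0 -0.1 0;0 0 0 0;0 0 0 0;0 0 -0.1 0;0 0 0 0;0 0 0 0;0 0 0 0;0 0 0 0;0 0 0 0;0 0 0 0';  python3 -c "
from h import *
s=robot.sense();print(s['eef_pos'],s['ft_force'],s['wrist_torque'])"
```

```text
time: 13.68
eef_pos: [0.5525, 0.1989, 0.1633]
tcp_rot: [2.112, 2.325, 0.0]
ft_force: [-0.6, 1.3, -6.2]
width: 0.0166
grasp_force: 99.7
[0.5524862  0.19885454 0.16333581] [-0.56389112  1.33695609 -6.24501962] [-0.05270958  0.0055559  -0.01529965]
time: 14.52
eef_pos: [0.5526, 0.199, 0.1617]
tcp_rot: [2.112, 2.325, 0.001]
ft_force: [-2.2, -0.1, 5.9]
width: 0.0166
grasp_force: 101.2
[0.55256231 0.19897261 0.16166132] [-2.17279367 -0.07633689  5.93377408] [-0.13835614  0.64255474  0.01642389]
```

```bash
python3 -m jog '0 0 0.15 0;0 0 0 0;0.03 -0.3 0 0;0.03 -0.3 0 0;0.03 -0.3 0 0;0.03 -0.3 0 0;0 0 0 0;0 0 0 0;0 0 0 0;0 0 0 0';  python3 -c "
from h import *
s=robot.sense();print(s['eef_pos'],s['ft_force'],s['wrist_torque'])"
```

```text
time: 15.35
eef_pos: [0.5536, 0.187, 0.1628]
tcp_rot: [-2.112, -2.326, -0.0]
ft_force: [-0.1, -0.6, -5.5]
width: 0.0167
grasp_force: 99.7
[0.55363617 0.18702575 0.16278297] [-0.1123881  -0.601995   -5.51371851] [-0.0109025   0.02423094 -0.04793579]
```

Free travel. I continue sliding until it stops.

```bash
python3 -m jog '0.02 -0.2 0 0;0.02 -0.2 0 0;0.02 -0.2 0 0;0.02 -0.2 0 0;0 0 0 0;0 0 0 0;0 0 0 0;0 0 0 0;0 0 0 0;0 0 0 0';  python3 -c "
from h import *
s=robot.sense();print(s['eef_pos'],s['ft_force'],s['wrist_torque'])"; python3 -m jog '0.01 -0.1 0 0;0 0 0 0;0 0 0 0;0.01 -0.1 0 0;0 0 0 0;0 0 0 0;0 -0.1 0 0;0 0 0 0;0 0 0 0;0 0 0 0';  python3 -c "
from h import *
s=robot.sense();print(s['eef_pos'],s['ft_force'],s['wrist_torque'])"
```

```text
time: 16.18
eef_pos: [0.5544, 0.1789, 0.1628]
tcp_rot: [2.112, 2.326, 0.0]
ft_force: [0.1, 0.8, -5.1]
width: 0.0164
grasp_force: 99.7
[0.55444532 0.1789457  0.16276612] [ 0.11464538  0.81180815 -5.11400056] [-0.023381    0.02720129  0.00538156]
time: 17.02
eef_pos: [0.5546, 0.1759, 0.1628]
tcp_rot: [2.112, 2.325, 0.0]
ft_force: [-0.2, -0.2, -7.2]
width: 0.0165
grasp_force: 99.7
[0.55464109 0.17586373 0.16278371] [-0.22051208 -0.17492885 -7.15018443] [ 0.02792062 -0.00479167 -0.02735674]
```

```bash
python3 -m jog '0.01 -0.1 0 0;0 0 0 0;0 0 0 0;0.01 -0.1 0 0;0 0 0 0;0 0 0 0;0.01 -0.1 0 0;0 0 0 0;0 0 0 0;0 0 0 0';  python3 -c "
from h import *
s=robot.sense();print(s['eef_pos'],s['ft_force'],s['wrist_torque'])"
```

```text
time: 17.85
eef_pos: [0.555, 0.1732, 0.1628]
tcp_rot: [-2.112, -2.326, -0.001]
ft_force: [-0.3, 1.0, -5.7]
width: 0.0165
grasp_force: 99.5
[0.5549978  0.17317527 0.16282246] [-0.34551449  1.04441739 -5.65077502] [0.77879419 0.1405666  0.03506161]
```

```bash
python3 -m jog '-0.01 0.15 0 0;0 0 0 0;0 0 -0.1 0;0 0 -0.1 0;0 0 -0.1 0;0 0 0 0;0 0 0 0;0 0 0 0;0 0 0 0;0 0 0 0';  python3 -c "
from h import *
s=robot.sense();print(s['eef_pos'],s['ft_force'],s['wrist_torque'])"
```

```text
time: 18.68
eef_pos: [0.5549, 0.1744, 0.1598]
tcp_rot: [2.112, 2.325, 0.0]
ft_force: [-0.2, -0.5, -7.0]
width: 0.017
grasp_force: 99.7
[0.55488466 0.17436287 0.15981167] [-0.16883392 -0.54753056 -6.97696573] [-0.0418446   0.0802806   0.04987551]
```

Below 0.162 without contact, so the studs are entering the notches.

```bash
python3 -m jog '0 0 -0.1 0;0 0 -0.1 0;0 0 -0.1 0;0 0 -0.1 0;0 0 0 0;0 0 0 0;0 0 0 0;0 0 0 0;0 0 0 0;0 0 0 0';  python3 -c "
from h import *
s=robot.sense();print(s['eef_pos'],s['ft_force'],s['wrist_torque'])";python3 -m jog '0 0 -0.1 0;0 0 0 0;0 0 0 0;0 0 -0.1 0;0 0 0 0;0 0 0 0;0 0 0 0;0 0 0 0;0 0 0 0;0 0 0 0';  python3 -c "
from h import *
s=robot.sense();print(s['eef_pos'],s['ft_force'],s['wrist_torque'])"
```

```text
time: 19.52
eef_pos: [0.5549, 0.1744, 0.1558]
tcp_rot: [2.112, 2.325, 0.0]
ft_force: [-0.6, -0.1, -5.8]
width: 0.0171
grasp_force: 99.7
[0.55486015 0.17435151 0.15583111] [-0.59180965 -0.14393625 -5.82411938] [-0.05366116  0.07809244 -0.04154536]
time: 20.35
eef_pos: [0.555, 0.1744, 0.1539]
tcp_rot: [2.112, 2.325, 0.0]
ft_force: [-0.7, -0.4, -2.8]
width: 0.0165
grasp_force: 100.0
[0.55496751 0.17441546 0.15387736] [-0.71634766 -0.41292407 -2.79263434] [0.22314962 0.00796981 0.02480795]
```

```bash
python3 -m jog '0 0 -0.05 0;0 0 0 0;0 0 0 0;0 0 0 0;0 0 0 0;0 0 0 0;0 0 0 0;0 0 0 0;0 0 0 0;0 0 0 0' - 20; python3 -m jog '0 0 0 0;0 0 0 0;0 0 0 0;0 0 0 0;0 0 0 0;0 0 0 0;0 0 0 0;0 0 0 0;0 0 0 0;0 0 0 0' -0.3; python3 -m jog '0 0 0.3 0;0 0 0.5 0;0 0 1 0;0 0 1 0;0 0 2 0;0 0 3 0;0 0 3 0;0 0 2 0;0 0 1 0;0 0 0 0'
python3 - <<'E'
from h import *
im,d,P,T,c=snap('wrist');save('pics/wrist4.png',im)
a=np.radians(5.4);ex=np.array([-np.cos(a),-np.sin(a)]);ey=np.array([np.sin(a),-np.cos(a)])
X=(P[...,:2]-[.5797,0])@ex;m=(P[...,2]>.155)&(P[...,2]<.18)&(abs(X)<.06)&(P[...,1]<.3)&(P[...,1]>.05)
q=P[m];print(len(q),np.percentile(q[:,2],[1,50,99]),cv2.minAreaRect((q[:,:2]*1e3).astype(np.float32)))
im2,d,P,T,c=snap('scene');save('pics/fin.png',np.hstack([cv2.resize(im2[140:300,245:455],(790,600))]))
X,Y,Z=(P[...,:2]-[.5797,0])@ex,P[...,1],P[...,2]
for zl in(.03,.05,.11,.135,.15):
    m=(Z>zl)&(Z<zl+.02)&(X<.03)&(X>-.04)&(Y>.08)&(Y<.28);print(zl,np.percentile(X[m],[5,25,50,75])*1e3)
E
```

```text
time: 21.18
eef_pos: [0.555, 0.1744, 0.1537]
tcp_rot: [2.112, 2.325, 0.001]
ft_force: [-1.6, 0.0, 5.6]
width: 0.0165
grasp_force: 101.2
time: 22.02
eef_pos: [0.5549, 0.1744, 0.1533]
tcp_rot: [2.112, 2.325, 0.0]
ft_force: [-0.0, -0.8, 0.1]
width: 0.0304
grasp_force: 0.0
time: 22.85
eef_pos: [0.5558, 0.1747, 0.2943]
tcp_rot: [2.111, 2.324, 0.007]
ft_force: [0.7, -0.6, -0.0]
width: 0.0302
grasp_force: 0.0
7377 [0.15652112 0.16649092 0.16816666] ((556.6875610351562, 176.00503540039062), (28.135190963745117, 200.07723999023438), 5.353011608123779)
0.03 [-11.52107569  -7.13838475  -2.32073336  -0.46103939]
0.05 [-16.12895588  -9.81047408  -5.1015278   -1.86936131]
0.11 [-10.15264504  -7.67567608  -6.0599919   -4.24273919]
0.135 [-9.03455642 -4.74722285 -0.99928023  1.67934086]
0.15 [-7.02264527 -1.92751134  2.0189944   8.17875803]
```

View pics/fin.png

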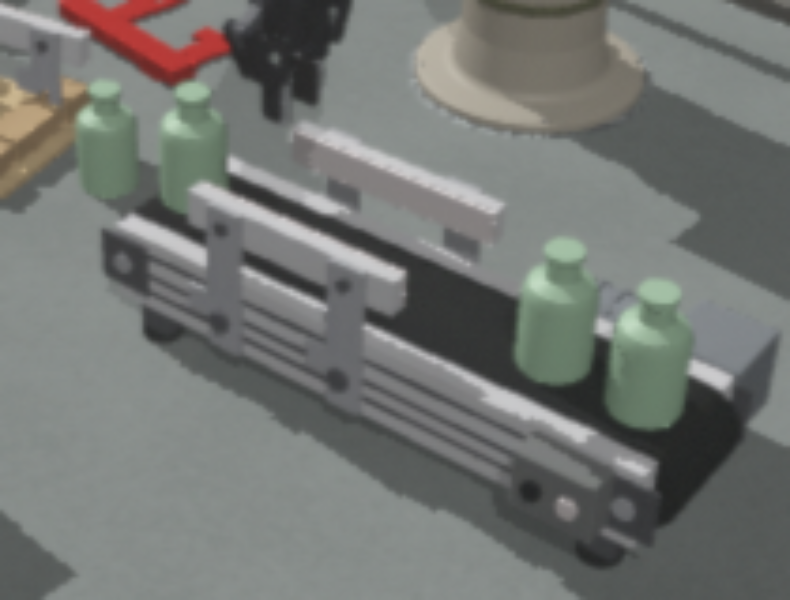

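The picture shows the rail hanging upright: stud heads are in front of both lugs at (220,322) and (337,380), and all bottles stand. The bar top reads about 167 mm, matching home (168 mm), and the gripper is clear.

```bash
python3 -c "
from rig import robot
print(robot.close_job())"
```

```text
the job is handed in; nothing more can be done
None
```

The tall rail hangs on both studs on the conveyor's free side, fully down in its notches and released; the bottles and the low rail were left alone, and the job was handed in at about 23 s (no verdict was returned).

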